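# Clamp a flow cell in its station

## Robot

A 6-joint arm with a two-finger parallel gripper is mounted at the origin on the work surface. World frame = base frame: x ahead of the robot, y to its left, z up, the work surface at z = 0. Lengths are in m, angles in rad, forces in N, time in s.
With the tool pointing down it reaches from about 0.3 to 0.875 m from the base axis. Payload 6.4 kg.
Tool frame: the origin (TCP) lies between the finger pads; the fingertips stand ctrl.tip_reach ahead of it and the grasp point (between the pads) lies 11 mm behind it (ctrl.tip_reach is the distance from the TCP to the fingertips, in m); z points along the fingers, x is the direction in which the jaws open and shut, and the axes are right-handed (so a half turn about z gives the same grasp; the last joint's range is limited). The gripper opens to 85 mm and grips with 20 to 120 N. Pads are 22 mm wide; open, the fingers measure 114 mm over their backs; the gripper's body (76 mm by 85 mm) begins 54 mm behind the grasp point. The pads swing forward as they close: fully open they stand 13 mm farther back than shut.
Start: joints at [-1.54, 0.181, 1.607, -0, 1.354, -0.206], TCP at [0.135, -0.559, 0.239] pointing down, gripper open.
Joint ranges: [-2.99, 2.99], [-0.89, 2.07], [0.3, 2.58], [-1.14, 4.28], [0, 2.63], [-3.12, 3.12]. Speed limits (rad/s): [2.57, 2.57, 3.01, 3.14, 3.14, 3.14].

## Interface

Orientations are given as a unit quaternion [w, x, y, z].
In Python, from bench import telemetry, viewer, ticket, nets, ctrl gives the robot as it stands.
- The arm moves only by the tool step_arm, never from a script. Its argument "plan" is a list of rows, each a list of 2 entries, a list of its own where there are three numbers: the shift along the tool's x, y, z in m, then the turn, a rotation vector about the tool's x, y, z in degrees. A call has 1 to 5 rows; each row is the pose to reach, as a shift and turn from the pose commanded when the call began, along the tool's axes at that moment; what a row does not reach only later rows make up. A row lasts 1/10 s, in which the tool goes at most 50 mm and 8.59 degrees, less where a joint would pass 70% of its speed; a pose out of reach is approached as far as the arm can. A call with a gripper value outside its range is refused whole. "fingers" is the opening in per cent of the stroke, from 0 (shut) to 100 (fully open), set as the call begins (left out, the last holds). The fingers move at their own pace and stop on an object; the grip force is fixed at half the most. Time passes only in rows, so rows that repeat a pose let the fingers close. It gives the time, the measured TCP pose, the force and the opening at its end, in the units of the state.
- telemetry.get_obs(): the state, without advancing time (a new reading comes with each control period).
- viewer.camera(name): name is "scene" or "top"; returns the picture (400x640x3 uint8, red, green, blue); there is no depth.
- viewer.get_calibration(name): a dict with "K" (3x3 intrinsics, pixels), "origin" and "orientation" of the camera in the world. Camera axes: x right, y up, looking along -z (the intrinsics and any distortion apply to the point x, -y, -z); pixel columns grow to the right and rows downward; lengths in m; the calibration is good to about 2 mm. A picture is of the moment at which its call begins. get_calibration takes no time and is no camera call.
- ticket.hand_in(): hands the job in, once; it reports no verdict.
Trained networks look in the newest picture that a camera, given by its name, has taken for a name from the list of things; names that differ only in an ending like _2 or _b are one class to them, and where a whole thing is asked for, a point or a joint stands for the part that bears it (a point fixed in the world has none). Each returns a list of dicts, best first, with "score" (0 to 1); they miss things now and then, are a little off and sometimes report something else, mostly with a low value. They report only what shows in the picture. A call takes as long as a camera call. They do not tell look-alikes from the thing itself.
- nets.boxes_of(thing, camera): "extent" ([left, top, right, bottom] in pixels, round what is visible of it).
The state is a dict: "time_s": time; "q": joint angles; "dq": joint speeds; "joint_efforts": joint torques, N m; "eef_pos": TCP position; "eef_rot": TCP orientation; "wrist_force": force on the tool from outside, world axes, zero at the start; "torque": the same for the moment, N m; "opening": opening from 0.0 (shut) to 1.0 (fully open).
Only numpy, scipy, OpenCV 4.12 (cv2) and the standard library are available. Lean on these libraries where they do the work, as an engineer would, in place of code of your own. Each camera call takes 0.05 s, during which the arm holds its last target.

## Task

Put the loose flow cell into the open clamping station, flat on the plate and pushed gently home against both of its low stops, then push the toggle clamp's handle down past its over-centre point until it rests on its stop and the spindle holds the cell locked. The cell has glass in it and the clamp is a light one, so feel your way and never lean hard on either; leave the other things on the bench alone and the clamp locked.

Things in the scene. Friction and masses are not known exactly. Their poses are not given: they have to be found in the camera images.
- station: Clamping station fixed to the bench: grey aluminium plate, x -65..65, y -205..155 mm, top at z = 12 mm, a corner nest at its +y end, a steel toggle clamp behind it. Origin on the bench surface, z up. The clamp's base fills x -32..32, y -41..33 mm up to z = 16, x -19..19, y -28..28 up to z = 46 and y -4..22 up to z = 88. The handle swings in the y-z plane at x = 0, from above the base down to -y.
- nest (a point): Where the flow cell's centre lies when it stands home against both stops: station x = 0, y = 105, z = 29 mm; axes as the station's. The nest is open towards -x, +y and upwards.
- side_stop (a point): Middle of the face of the low steel side stop, in the plane of the plate's top: station x = 23, y = 105, z = 12 mm. The face looks to the station's -x; the stop is 58 mm long (y), 8 mm thick and stands 7 mm above the plate.
- rear_stop (a point): Middle of the face of the low steel rear stop, in the plane of the plate's top: station x = 0, y = 73, z = 12 mm. The face looks to the station's +y; the stop is 40 mm long (x), 8 mm thick and stands 7 mm above the plate.
- cell_centre (a point): Centre of the loose flow cell: white block 46 (x) x 64 (y) x 34 mm (z up), dark window in each long side, steel top with two ports (10 mm wide, 5 mm tall) at y = -23 and 23; about 0.18 kg; slides on the plate with 1 to 3 N. Starts on the bench, turned up to 40 deg. In the nest its y is along the station's y, either way round. Grasp it across the 46 mm, fingertips 8 mm or more above its underside.
- clamp_pivot (a point): Pivot of the clamp's arm: station x = 0, y = 10, z = 75 mm, its axis along the station's x. The steel arm is 14 mm wide and reaches 104 mm from it. Open, the arm stands upright (y -14..8, up to z = 180 mm), its spindle pointing to +y at z = 170 mm, out to y = 42 mm. Locked, it lies level and the spindle stands on the middle of the nest.
- grip (a point): On the axis of the handle's round grey grip (20 mm thick, round ends; its end is 35 mm beyond this point). Its -y axis points to the free end, its z axis out of the side to push. Open, the handle leans 21 degrees back from upright, locked it is 3 degrees above level. This point's path, station (y, z) in mm: open (-49,168), (-83,156), (-109,148), (-134,142), (-143,124), locked (-149,92).
- handle (a joint): Angle of the handle against the clamp's arm, rad: 0 open, as it starts; the tip meets the cell near 2.4; dead centre near 2.68; locked on its stop at 2.76. It swings with 1 to 12 N of drag at the grip and stays where left; once the tip meets the cell the push needed rises to 7 to 17 N (the spindle is never set quite alike), then falls away past dead centre and it snaps on to its stop.
- rubber_tip: Black rubber tip at the end of the clamp's spindle, 15 mm across, 12 mm tall; origin at the centre of its pressing face. It gives by 3 to 4 mm when the clamp is locked.
- bottle: Bystander: reagent bottle with a blue cap, 52 mm across, 110 mm tall; origin at the centre of its underside.
- dishes: Bystander: stack of three small clear dishes, 57 mm across, 46 mm tall; origin at the centre of its underside.
- slide_box: Bystander: grey slide box 102 x 87 x 33 mm; origin at the centre of its underside.
Mind the look-alikes: they are no part of the job. What is shaped like the part that bears cell_centre but red or turquoise is not meant.

How it is judged:
By the outcome, as a careful person would: the job done as asked, in the order asked, and still so for the second after the job is handed in, with the robot touching nothing.
It also fails if it takes over 72 s, if anything falls off the work surface, if the arm or the gripper's body presses on something with over 40 N, if the wrist force passes 120 N, or if a joint passes its speed limit or range.

## Working session

There is one attempt and no reset: what is moved stays moved. The work goes in short steps, Python scripts to look and compute and a tool call to move; the robot and the scene stay as the last step left them, time stands still between calls to the robot, and variables do not carry over. Pictures are saved under pics/ and viewed, and the job is handed in when it is done.

Besides the shell and the picture viewer there is one more tool, called as name(argument=value, ...), one argument or row to a line, values as JSON. step_arm: Moves the arm, as the interface text tells. Its arguments: {"type":"object","properties":{"plan":{"type":"array"},"fingers":{"type":"number"}},"required":["plan"]}

```bash
ls; mkdir -p pics; python3 - <<'E'
from bench import telemetry, viewer, nets, ctrl
import cv2
o=telemetry.get_obs(); print(o); print(ctrl.tip_reach)
for n in("scene","top"):
    im=viewer.camera(n); cv2.imwrite(f"pics/{n}0.png",im[:,:,::-1]); c=viewer.get_calibration(n); print(n,c)
    for t in("station","cell_centre","grip","rubber_tip","bottle","dishes","slide_box"):
        print(t,[( [round(v) for v in d["extent"]],round(d["score"],2)) for d in nets.boxes_of(t,n)])
E
```

```text
pics
{'time_s': 0.0, 'q': array([-1.54028929e+00,  1.81526231e-01,  1.60801255e+00, -3.15500388e-05,
        1.35382463e+00, -2.06284661e-01]), 'dq': array([-0.00010383,  0.00070935,  0.00073198,  0.00078886,  0.00069391,
       -0.00304238]), 'joint_efforts': array([ 8.08525638e-04, -4.44868255e+01, -3.51340592e+01, -1.53515512e-04,
        8.95242876e-03,  2.67142417e-05]), 'eef_pos': array([ 0.13488536, -0.55838998,  0.23839029]), 'eef_rot': array([-6.68702177e-04,  7.85681462e-01, -6.18630629e-01, -5.80494514e-04]), 'wrist_force': array([-0.78166964, -1.05588973, -0.27347119]), 'torque': array([ 0.02087716, -0.0032115 , -0.00809926]), 'opening': 0.999939683366719}
0.008
scene {'K': array([[372.87250691,   0.        , 316.54378927],
       [  0.        , 372.87250691, 204.407319  ],
       [  0.        ,   0.        ,   1.        ]]), 'origin': array([ 1.04885752, -0.16646576,  0.86719983]), 'orientation': array([0.79204576, 0.25880906, 0.18033072, 0.52264923])}
station [([232, 202, 374, 284], 0.95)]
cell_centre [([422, 197, 447, 217], 0.77), ([356, 152, 380, 168], 0.74), ([415, 1
[... 270 characters left out ...]
.66)]
top {'K': array([[482.37935696,   0.        , 317.18988062],
       [  0.        , 482.37935696, 208.75264305],
       [  0.        ,   0.        ,   1.        ]]), 'origin': array([0.4114165 , 0.03832783, 1.23262641]), 'orientation': array([ 0.7069533 ,  0.04455275, -0.05164933, -0.70396338])}
station [([260, 180, 411, 250], 0.77)]
cell_centre [([191, 237, 225, 267], 0.97), ([170, 188, 202, 218], 0.91), ([220, 198, 249, 218], 0.87), ([196, 284, 233, 309], 0.83), ([145, 229, 176, 255], 0.72)]
grip [([330, 203, 360, 215], 0.59)]
rubber_tip []
bottle [([204, 137, 227, 164], 0.79)]
dishes [([417, 144, 442, 164], 0.75), ([204, 139, 226, 164], 0.42)]
slide_box [([441, 246, 485, 289], 0.85)]
```

```bash
python3 - <<'E'
import cv2
a=cv2.imread("pics/scene0.png");b=cv2.imread("pics/top0.png")
cv2.imwrite("pics/a1.png",cv2.resize(a[130:370,140:460],None,fx=2.5,fy=2.5,interpolation=cv2.INTER_CUBIC))
cv2.imwrite("pics/b1.png",cv2.resize(b[120:320,130:450],None,fx=2.5,fy=2.5,interpolation=cv2.INTER_CUBIC))
E
```

```text
(no output)
```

View pics/a1.png

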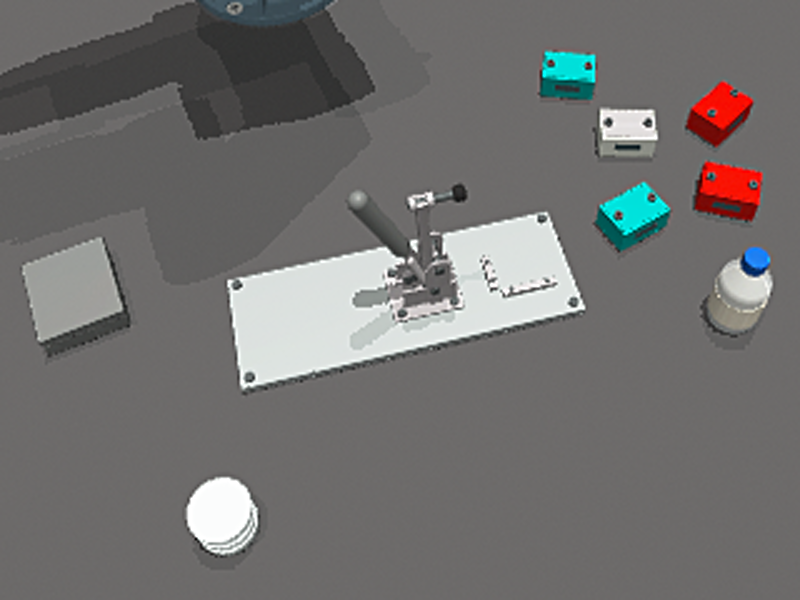

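View pics/b1.png

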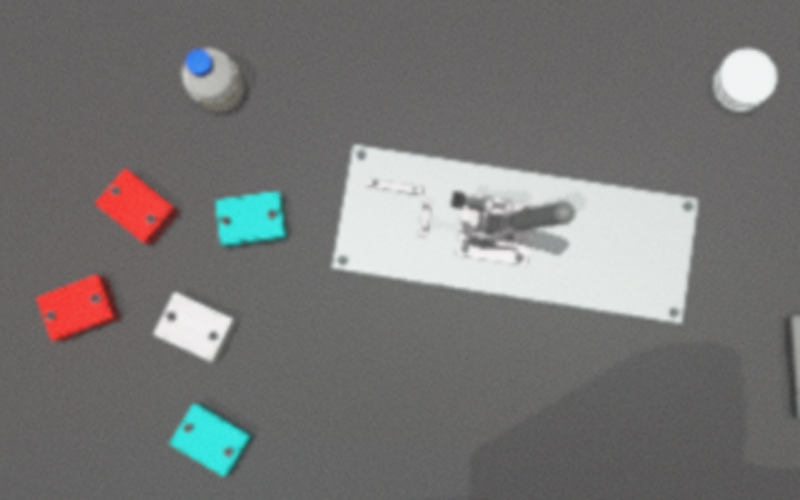

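```bash
cat > h.py <<'E'
import numpy as np, cv2
from scipy.spatial.transform import Rotation as R
from bench import viewer
def cam(n):
    c=viewer.get_calibration(n); q=np.array(c["orientation"]); 
    return c["K"],np.array(c["origin"]),R.from_quat(q[[1,2,3,0]]).as_matrix()
def ray(n,u,v,z):
    K,o,M=cam(n); p=np.linalg.inv(K)@[u,v,1]; d=M@[p[0],-p[1],-p[2]]
    return o+d*(z-o[2])/d[2]
def proj(n,P):
    K,o,M=cam(n); c=(np.atleast_2d(P)-o)@M; c=c*[1,-1,-1]; p=c@K.T; return p[:,:2]/p[:,2:]
E
python3 - <<'E'
from h import *
for n,f in(("top","pics/top0.png"),("scene","pics/scene0.png")):
    im=cv2.imread(f); hsv=cv2.cvtColor(im,cv2.COLOR_BGR2HSV)
    m=((hsv[...,2]>130)&(hsv[...,1]<60)).astype(np.uint8)
    nn,l,s,c=cv2.connectedComponentsWithStats(m)
    for i in range(1,nn):
        if s[i,4]<150: continue
        cn=max(cv2.findContours((l==i).astype(np.uint8),0,1)[0],key=cv2.contourArea)
        h=cv2.convexHull(cn); 
        print(n,s[i],c[i].round(1), cv2.minAreaRect(cn))
        if s[i,4]>3000:
            ap=cv2.approxPolyDP(h,6,True)[:,0].astype(float); print(ap.tolist())
            # line fits
            L=[]
            pts=cn[:,0].astype(float)
            for k in range(len(ap)):
                a,b=ap[k],ap[(k+1)%len(ap)]; d=(b-a)/np.linalg.norm(b-a); t=(pts-a)@d; e=abs((pts-a)@[-d[1],d[0]])
                s_=pts[(t>6)&(t<np.linalg.norm(b-a)-6)&(e<2.5)]
                vx,vy,x,y=cv2.fitLine(s_.astype(np.float32),cv2.DIST_HUBER,0,.01,.01).ravel(); L.append((vx,vy,x,y))
            C=[]
            for k in range(len(L)):
                a=L[k-1];b=L[k]; A=np.array([[a[0],-b[0]],[a[1],-b[1]]]); t=np.linalg.solve(A,[b[2]-a[2],b[3]-a[3]]); C.append([a[2]+t[0]*a[0],a[3]+t[0]*a[1]])
            C=np.array(C); W=np.array([ray(n,u,v,.012) for u,v in C]); print(C.round(1).tolist(),W.round(4).tolist(),[np.linalg.norm(W[k]-W[k-1]).round(4) for k in range(4)])
    print("cell", )
b=cv2.imread("pics/top0.png"); a=cv2.imread("pics/scene0.png")
x=cv2.resize(b[230:275,180:235],None,fx=10,fy=10,interpolation=cv2.INTER_CUBIC);cv2.imwrite("pics/c1.png",x)
x=cv2.resize(a[165:200,370:410],None,fx=14,fy=14,interpolation=cv2.INTER_CUBIC);cv2.imwrite("pics/c2.png",x)
E
```

```text
top [    0     0   640    42 25068] [326.6  19.1] ((319.5, 20.5), (41.0, 639.0), 90.0)
[[639.0, 0.0], [638.0, 41.0], [0.0, 36.0], [0.0, 0.0]]
[[639.0, 0.0], [639.0, 40.79999923706055], [0.0, 35.599998474121094], [0.0, 0.0]] [[1.1594, -0.8519, 0.012], [1.0411, -0.8415, 0.012], [1.0406, 0.874, 0.012], [1.1424, 0.8834, 0.012]] [np.float64(1.7354), np.float64(0.1187), np.float64(1.7156), np.float64(0.1022)]
top [202 139  23  22 278] [213.7 150.9] ((212.50003051757812, 149.50001525878906), (21.21320343017578, 21.21320343017578), 45.0)
top [415 139  26  26 524] [427.6 151.3] ((427.5, 151.5), (25.0, 25.0), 90.0)
top [ 262  177  148   73 7035] [336.3 213.3] ((336.1416320800781, 213.00796508789062), (143.0728302001953, 51.934112548828125), 8.93058967590332)
[[270.0, 179.0], [408.0, 199.0], [402.0, 249.0], [263.0, 227.0]]
[[270.79998779296875, 177.0], [409.29998779296875, 198.6999969482422], [402.70001220703125, 249.3000030517578], [261.79998779296875, 226.89999389648438]] [[0.6607, 0.146, 0.012], [0.6058, -0.2099, 0.012], [0.4763, -0.1904, 0.012], [0.5314, 0.1669, 0.012]] [np.float64(0.131), 
[... 2382 characters left out ...]
 0.012]] [np.float64(0.3565), np.float64(0.1264), np.float64(0.3568), np.float64(0.1267)]
scene [ 149  225   40   42 1094] [168.  245.2] ((167.60000610351562, 245.3000030517578), (31.93899917602539, 36.366188049316406), 71.56504821777344)
scene [425 233  24  29 437] [436.3 248.1] ((435.30474853515625, 247.66864013671875), (22.307695388793945, 26.84615707397461), 22.61986541748047)
scene [ 484  317  156   83 6505] [587.2 371.7] ((561.4999389648438, 357.9999694824219), (81.99998474121094, 154.99996948242188), 90.0)
[[639.0, 317.0], [639.0, 399.0], [484.0, 399.0]]Traceback (most recent call last):
  File "<stdin>", line 23, in <module>
IndexError: index 3 is out of bounds for axis 0 with size 3
```

```bash
python3 - <<'E'
from h import *
b=cv2.imread("pics/top0.png"); a=cv2.imread("pics/scene0.png")
x=cv2.resize(b[230:275,180:235],None,fx=10,fy=10,interpolation=cv2.INTER_CUBIC);cv2.imwrite("pics/c1.png",x)
x=cv2.resize(a[165:200,370:410],None,fx=14,fy=14,interpolation=cv2.INTER_CUBIC);cv2.imwrite("pics/c2.png",x)
E
```

```text
(no output)
```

View pics/c1.png

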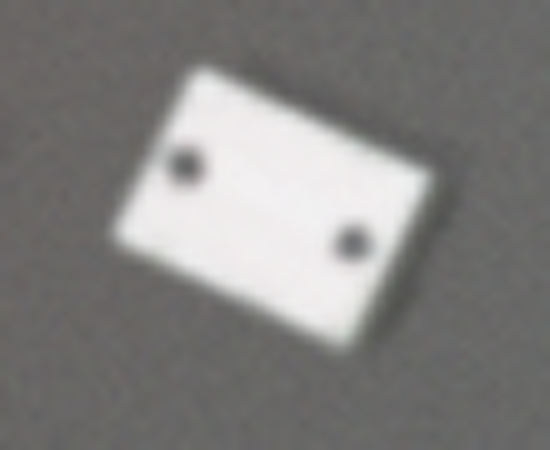

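View pics/c2.png

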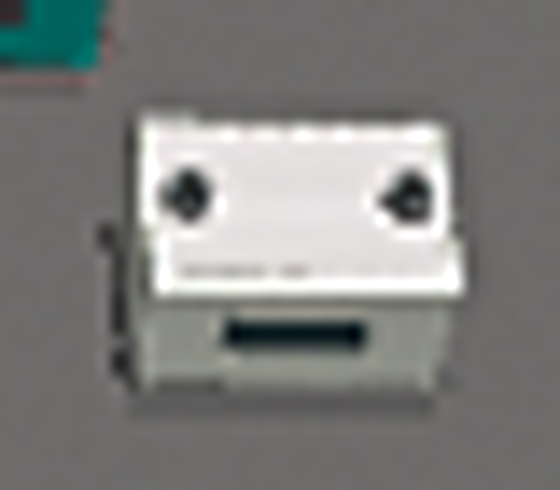

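```bash
python3 - <<'E'
from h import *
import cv2
ps=[]
for n,f,g in(("top","pics/top0.png",[(198.05,246.15),(214.75,253.95)]),("scene","pics/scene0.png",[(382.9,178.5),(398.7,178.7)])):
    im=255-cv2.cvtColor(cv2.imread(f),cv2.COLOR_BGR2GRAY).astype(float); P=[]
    for u,v in g:
        r=2; u0,v0=round(u),round(v); w=im[v0-r:v0+r+1,u0-r:u0+r+1]; w=np.clip(w-w.min()-20,0,None); yy,xx=np.mgrid[v0-r:v0+r+1,u0-r:u0+r+1]
        c=((w*xx).sum()/w.sum(),(w*yy).sum()/w.sum()); P.append(ray(n,*c,.037))
    P=np.array(P); d=P[0]-P[1]; print(n,P.mean(0).round(4),np.linalg.norm(d).round(4),np.degrees(np.arctan2(d[1],d[0])).round(2))
# neighbours
im=cv2.imread("pics/top0.png");hsv=cv2.cvtColor(im,cv2.COLOR_BGR2HSV);m=(hsv[...,1]>150).astype(np.uint8)
nn,l,s,c=cv2.connectedComponentsWithStats(m)
for i in range(1,nn):
    if s[i,4]>80: print("nb",ray("top",*c[i],.03).round(3),s[i,4])
ctr=ray("top",206.48,250.19,.03); print("sil",ctr)
# handle
P=np.array([10,75.]);L=130.6;r=np.hypot(28.6,11.3); prev=None
for G in[(-49,168),(-83,156),(-109,148),(-134,142),(-143,124),(-149,92)]:
    G=np.array(G,float);D=G-P;d=np.linalg.norm(D);a=(r*r-L*L+d*d)/(2*d);h=np.sqrt(max(r*r-a*a,0));e=D/d
    for s_ in(1,-1):
        H=P+a*e+s_*h*np.array([-e[1],e[0]]); v=G-H; ph=np.degrees(np.arctan2(*(H-P)[::-1]))
        print(G,"H",H.round(1),"handle elev",np.degrees(np.arctan2(v[1],-v[0])).round(1),"Hang",ph.round(1))
E
```

```text
top [0.4712 0.2996 0.037 ] 0.0465 65.59
scene [0.4722 0.2985 0.037 ] 0.046 -114.52
nb [0.591 0.361 0.03 ] 476
nb [0.579 0.246 0.03 ] 446
nb [0.489 0.416 0.03 ] 507
nb [0.361 0.279 0.03 ] 483
sil [0.47106993 0.30088341 0.03      ]
[-49. 168.] H [-1.3 46.4] handle elev 68.6 Hang -111.6
[-49. 168.] H [40.7 73.1] handle elev 46.6 Hang -3.6
[-83. 156.] H [-7.3 49.6] handle elev 54.6 Hang -124.2
[-83. 156.] H [32.8 95.6] handle elev 27.5 Hang 42.1
[-109.  148.] H [-15.1  57.2] handle elev 44.0 Hang -144.7
[-109.  148.] H [ 14.5 105.4] handle elev 19.0 Hang 81.7
[-134.  142.] H [-20.7  77.1] handle elev 29.8 Hang 176.1
[-134.  142.] H [-11.3  97.1] handle elev 20.1 Hang 134.0
[-143.  124.] H [-20.5  78.6] handle elev 20.3 Hang 173.2
[-143.  124.] H [-17.   89.8] handle elev 15.2 Hang 151.2
[-149.   92.] H [-20.3  69.8] handle elev 9.8 Hang -170.2
[-149.   92.] H [-18.5  86.5] handle elev 2.4 Hang 158.0
```

```bash
cat >> h.py <<'E'
from bench import telemetry
S0=np.array([0.5728,0.0026,0.]); SY=-8.8
def st(x,y,z):
    a=np.radians(SY); return S0+np.array([np.cos(a)*x-np.sin(a)*y,np.sin(a)*x+np.cos(a)*y,z])/1000.
def delta(pos,yaw):
    o=telemetry.get_obs(); q=o["eef_rot"]; M=R.from_quat(np.array(q)[[1,2,3,0]]); a=np.radians(yaw)
    T=R.from_matrix(np.array([[np.cos(a),np.sin(a),0],[np.sin(a),-np.cos(a),0],[0,0,-1]]).T.T)
    d=M.inv().apply(np.array(pos)-o["eef_pos"]); rv=np.degrees((M.inv()*T).as_rotvec())
    rv2=rv
    print("t",round(o["time_s"],2),"shift",d.round(4).tolist(),"turn",rv.round(2).tolist(),"F",np.round(o["wrist_force"],1),"open",round(o["opening"],3))
E
python3 -c "
from h import *
delta([.38,-.12,.238],-55);delta([.4715,.2992,.16],-24.5)"
```

```text
t 0.8 shift [-0.3693, -0.3412, 0.0013] turn [0.0, -0.0, -21.44] F [-0.1 -0.5 -0. ] open 1.002
t 0.8 shift [-0.7553, -0.5285, 0.0793] turn [0.0, -0.0, -51.94] F [-0.1 -0.5 -0. ] open 1.002
```

step_arm(
  plan=[
    [[-0.37, -0.34, 0], [0, 0, -22]],
    [[-0.37, -0.34, 0], [0, 0, -22]],
    [[-0.37, -0.34, 0], [0, 0, -22]],
    [[-0.37, -0.34, 0], [0, 0, -22]],
    [[-0.37, -0.34, 0], [0, 0, -22]],
  ],
)

```text
time_s: 1.3
eef_pos: [0.2567, -0.3386, 0.2394]
eef_rot: [0.0, 0.889, -0.458, 0.0]
wrist_force: [0.9, -0.3, 0.1]
opening: 0.999
```

```bash
python3 -c "
from h import *
print(telemetry.get_obs()['eef_pos'])
delta([.38,-.12,.238],-55);delta([.4715,.2992,.12],-24.5)"
```

```text
[ 0.25671816 -0.33864067  0.23937808]
t 1.3 shift [-0.1063, -0.2274, 0.0013] turn [-0.01, -0.04, 0.53] F [ 0.9 -0.3  0.1] open 0.999
t 1.3 shift [-0.3943, -0.5455, 0.1192] turn [0.0, -0.04, -29.97] F [ 0.9 -0.3  0.1] open 0.999
```

step_arm(
  plan=[
    [[-0.39, -0.545, 0], [0, 0, -30]],
    [[-0.39, -0.545, 0], [0, 0, -30]],
    [[-0.39, -0.545, 0], [0, 0, -30]],
    [[-0.39, -0.545, 0], [0, 0, -30]],
    [[-0.39, -0.545, 0], [0, 0, -30]],
  ],
)

```text
time_s: 1.8
eef_pos: [0.3372, -0.102, 0.2398]
eef_rot: [0.0, 0.977, -0.211, 0.001]
wrist_force: [2.2, -0.1, 0.4]
opening: 0.998
```

```bash
python3 -c "
from h import *
delta([.4715,.2992,.15],-24.5)"
```

```text
t 1.8 shift [-0.0432, -0.4209, 0.0896] turn [0.02, -0.1, 0.14] F [ 2.2 -0.1  0.4] open 0.998
```

step_arm(
  plan=[
    [[-0.043, -0.42, 0.03], [0, 0, 0]],
    [[-0.043, -0.42, 0.03], [0, 0, 0]],
    [[-0.043, -0.42, 0.03], [0, 0, 0]],
    [[-0.043, -0.42, 0.03], [0, 0, 0]],
    [[-0.043, -0.42, 0.03], [0, 0, 0]],
  ],
)

```text
time_s: 2.3
eef_pos: [0.4168, 0.135, 0.2219]
eef_rot: [-0.0, 0.977, -0.211, 0.001]
wrist_force: [0.9, -1.1, -0.4]
opening: 0.995
```

```bash
python3 -c "
from h import *
delta([.4715,.2992,.15],-24.5)"
```

```text
t 2.3 shift [-0.0181, -0.1721, 0.072] turn [-0.03, -0.09, 0.1] F [ 0.9 -1.1 -0.4] open 0.995
```

step_arm(
  plan=[
    [[-0.018, -0.172, 0.07], [0, 0, 0]],
    [[-0.018, -0.172, 0.07], [0, 0, 0]],
    [[-0.018, -0.172, 0.07], [0, 0, 0]],
    [[-0.018, -0.172, 0.07], [0, 0, 0]],
    [[-0.018, -0.172, 0.07], [0, 0, 0]],
  ],
)

```text
time_s: 2.8
eef_pos: [0.4703, 0.2996, 0.1488]
eef_rot: [0.001, 0.978, -0.21, -0.002]
wrist_force: [-0.6, -0.5, 0.6]
opening: 1.001
```

```bash
python3 - <<'E'
from h import *
delta([.4715,.2992,.019],-24.5)
for n in("top","scene"):
    im=viewer.camera(n); c=proj(n,[.4715,.2992,.037])[0].astype(int); print(c)
    cv2.imwrite(f"pics/{n}2.png",cv2.resize(im[c[1]-60:c[1]+60,c[0]-80:c[0]+80,::-1],None,fx=5,fy=5,interpolation=cv2.INTER_CUBIC))
E
```

```text
t 2.8 shift [0.0016, -0.0003, 0.1298] turn [0.1, 0.17, 0.27] F [-0.6 -0.5  0.6] open 1.001
[206 249]
[390 178]
```

View pics/scene2.png

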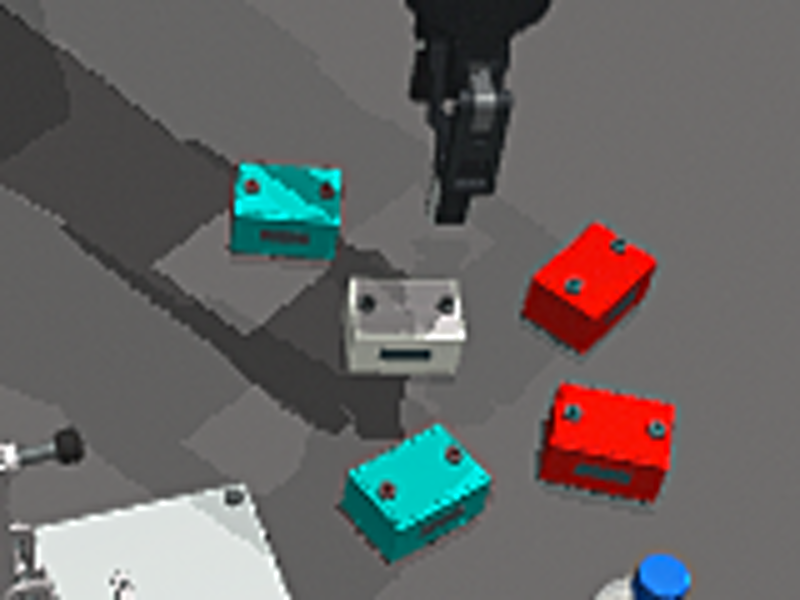

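step_arm(
  plan=[
    [[0.001, 0, 0.045], [0, 0, 0]],
    [[0.001, 0, 0.085], [0, 0, 0]],
    [[0.001, 0, 0.115], [0, 0, 0]],
    [[0.001, 0, 0.129], [0, 0, 0]],
    [[0.001, 0, 0.129], [0, 0, 0]],
  ],
)

```text
time_s: 3.4
eef_pos: [0.4711, 0.2949, 0.0216]
eef_rot: [0.001, 0.977, -0.212, -0.001]
wrist_force: [-0.4, 0.2, -0.2]
opening: 0.999
```

step_arm(
  plan=[
    [[0, 0, 0], [0, 0, 0]],
    [[0, 0, 0], [0, 0, 0]],
    [[0, 0, 0], [0, 0, 0]],
  ],
  fingers=62,
)

```text
time_s: 3.7
eef_pos: [0.4734, 0.2967, 0.0244]
eef_rot: [-0.001, 0.977, -0.212, 0.001]
wrist_force: [-0.4, 0.4, 0.1]
opening: 0.619
```

```bash
python3 - <<'E'
from h import *
o=telemetry.get_obs();print(o['eef_pos'],o['torque'],ray.__name__)
delta([.4715,.2992,.019],-24.5)
for n in("scene",):
    im=viewer.camera(n); c=proj(n,[.4715,.2992,.037])[0].astype(int); print(c)
    cv2.imwrite(f"pics/{n}3.png",cv2.resize(im[c[1]-30:c[1]+30,c[0]-40:c[0]+40,::-1],None,fx=10,fy=10,interpolation=cv2.INTER_CUBIC))
E
```

```text
[0.47341753 0.29671256 0.02444074] [-0.02967867 -0.0351414  -0.03551649] ray
t 3.7 shift [-0.0028, -0.0015, 0.0054] turn [-0.13, -0.14, 0.07] F [-0.4  0.4  0.1] open 0.619
[390 178]
```

View pics/scene3.png

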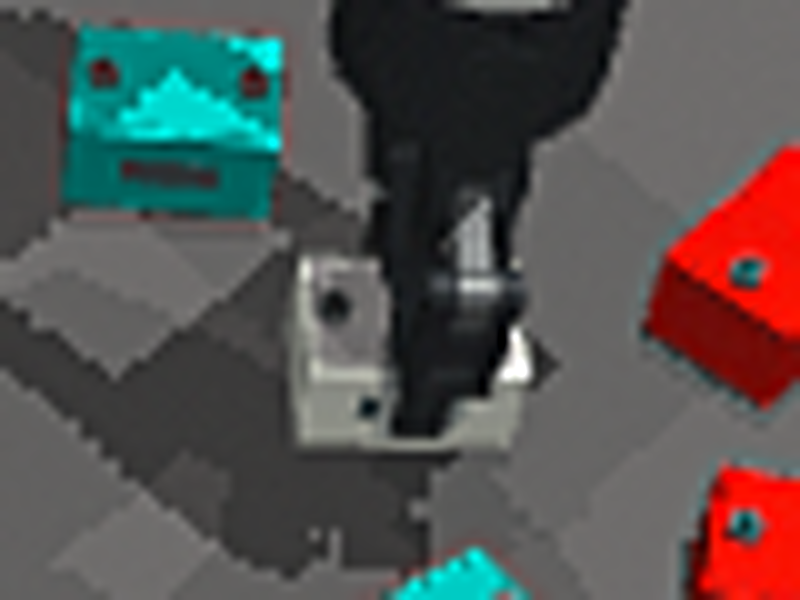

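step_arm(
  plan=[
    [[0, 0, 0], [0, 0, 0]],
    [[0, 0, 0], [0, 0, 0]],
  ],
)

```text
time_s: 3.95
eef_pos: [0.4722, 0.2964, 0.023]
eef_rot: [-0.0, 0.977, -0.212, 0.0]
wrist_force: [-0.2, -0.7, -0.4]
opening: 0.621
```

```bash
python3 - <<'E'
from h import *
delta([.4715,.2992,.019],-24.5)
E
```

```text
t 3.95 shift [-0.0018, -0.0022, 0.004] turn [-0.02, -0.03, 0.08] F [-0.2 -0.7 -0.4] open 0.621
```

step_arm(
  plan=[
    [[-0.0015, -0.002, 0.003], [0, 0, 0]],
    [[-0.0015, -0.002, 0.003], [0, 0, 0]],
  ],
)

```text
time_s: 4.15
eef_pos: [0.4711, 0.2988, 0.0191]
eef_rot: [0.0, 0.977, -0.212, -0.0]
wrist_force: [-0.6, 0.1, 0.9]
opening: 0.627
```

step_arm(
  plan=[
    [[0, 0, 0], [0, 0, 0]],
    [[0, 0, 0], [0, 0, 0]],
    [[0, 0, 0], [0, 0, 0]],
    [[0, 0, 0], [0, 0, 0]],
    [[0, 0, 0], [0, 0, 0]],
  ],
  fingers=40,
)

```text
time_s: 4.65
eef_pos: [0.4715, 0.2988, 0.0195]
eef_rot: [-0.0, 0.977, -0.212, -0.0]
wrist_force: [0.1, 1.3, 0.5]
opening: 0.527
```

```bash
python3 - <<'E'
from h import *
print(telemetry.get_obs()['eef_pos'])
delta([.4715,.2992,.019],-24.5)
E
```

```text
[0.47153228 0.29875228 0.01953452]
t 4.65 shift [-0.0002, -0.0004, 0.0005] turn [-0.01, 0.0, 0.07] F [0.1 1.3 0.5] open 0.527
```

step_arm(
  plan=[
    [[0, 0, -0.02], [0, 0, 0]],
    [[0, 0, -0.06], [0, 0, 0]],
    [[0, 0, -0.1], [0, 0, 0]],
    [[0, 0, -0.1], [0, 0, 0]],
    [[0, 0, -0.1], [0, 0, 0]],
  ],
)

```text
time_s: 5.15
eef_pos: [0.472, 0.2988, 0.1203]
eef_rot: [-0.0, 0.977, -0.212, 0.001]
wrist_force: [-0.7, -0.2, -2.2]
opening: 0.526
```

```bash
python3 - <<'E'
from h import *
print(st(0,105,0),telemetry.get_obs()['eef_pos'])
delta(st(-5,111,120),-8.8)
E
```

```text
[0.58886351 0.10636398 0.        ] [0.47199665 0.29880755 0.12033835]
t 5.15 shift [0.1796, 0.1225, 0.0004] turn [-0.06, -0.09, -15.63] F [-0.7 -0.2 -2.2] open 0.526
```

Weight of about 2 N confirms the cell is held.

step_arm(
  plan=[
    [[0.035, 0.025, 0], [0, 0, -4]],
    [[0.07, 0.048, 0], [0, 0, -8]],
    [[0.11, 0.075, 0], [0, 0, -12]],
    [[0.15, 0.1, 0], [0, 0, -15.6]],
    [[0.18, 0.1225, 0], [0, 0, -15.6]],
  ],
)

```text
time_s: 5.65
eef_pos: [0.5845, 0.1103, 0.1172]
eef_rot: [0.0, 0.997, -0.077, -0.002]
wrist_force: [0.7, 1.1, -1.8]
opening: 0.522
```

step_arm(
  plan=[
    [[0, 0, 0], [0, 0, 0]],
    [[0, 0, 0], [0, 0, 0]],
    [[0, 0, 0.02], [0, 0, 0]],
    [[0, 0, 0.04], [0, 0, 0]],
    [[0, 0, 0.04], [0, 0, 0]],
  ],
)

```text
time_s: 6.15
eef_pos: [0.5806, 0.1141, 0.0754]
eef_rot: [0.0, 0.997, -0.076, -0.004]
wrist_force: [-0.9, 0.1, -2.5]
opening: 0.524
```

```bash
python3 - <<'E'
from h import *
print(telemetry.get_obs()['eef_pos'])
delta(st(-5,111,40),-8.8)
for n in("top","scene"):
    im=viewer.camera(n); c=proj(n,st(0,60,40))[0].astype(int); print(c)
    cv2.imwrite(f"pics/{n}4.png",cv2.resize(im[c[1]-45:c[1]+45,c[0]-60:c[0]+60,::-1],None,fx=6,fy=6,interpolation=cv2.INTER_CUBIC))
E
```

```text
[0.58057384 0.11411081 0.0754297 ]
t 6.15 shift [0.0047, 0.0004, 0.0354] turn [0.06, 0.48, 0.05] F [-0.9  0.1 -2.5] open 0.524
[303 205]
[332 234]
```

View pics/scene4.png

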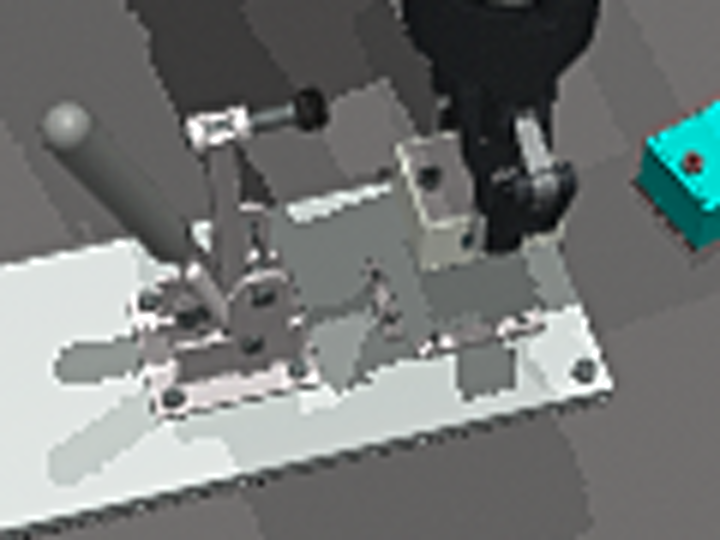

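View pics/top4.png

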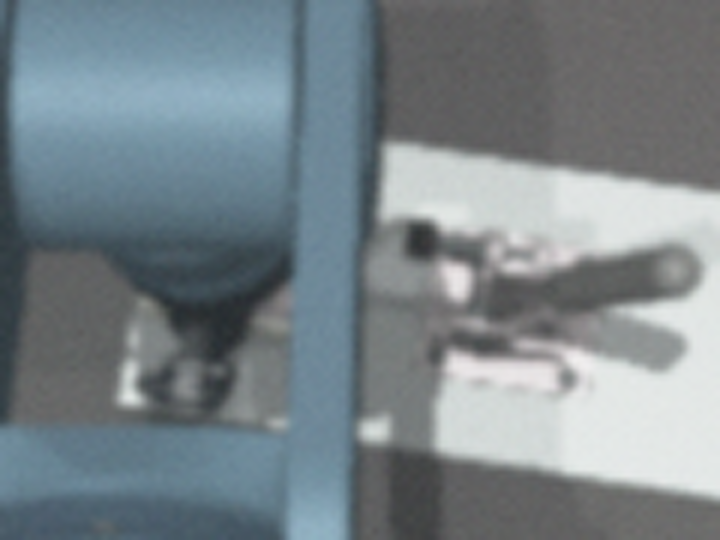

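step_arm(
  plan=[
    [[0.004, 0, 0.01], [0, 0.4, 0]],
    [[0.004, 0, 0.02], [0, 0.4, 0]],
    [[0.004, 0, 0.03], [0, 0.4, 0]],
    [[0.004, 0, 0.035], [0, 0.4, 0]],
    [[0.004, 0, 0.036], [0, 0.4, 0]],
  ],
)

```text
time_s: 6.75
eef_pos: [0.5879, 0.112, 0.0424]
eef_rot: [0.0, 0.997, -0.077, 0.002]
wrist_force: [0.7, -0.2, -0.8]
opening: 0.524
```

step_arm(
  plan=[
    [[0, 0, 0], [0, 0, 0]],
    [[0, 0, 0], [0, 0, 0]],
    [[0, 0, 0], [0, 0, 0]],
  ],
)

```text
time_s: 7.05
eef_pos: [0.5891, 0.1121, 0.0441]
eef_rot: [0.0, 0.997, -0.077, 0.004]
wrist_force: [-0.5, -0.5, -2.0]
opening: 0.524
```

```bash
python3 - <<'E'
from h import *
print(telemetry.get_obs()['eef_pos'])
delta(st(-5,111,32),-8.8)
E
```

```text
[0.58910984 0.11208048 0.04409654]
t 7.05 shift [-0.0045, -0.0003, 0.0121] turn [-0.01, -0.45, -0.03] F [-0.5 -0.5 -2. ] open 0.524
```

step_arm(
  plan=[
    [[-0.004, 0, 0.004], [0, -0.4, 0]],
    [[-0.004, 0, 0.008], [0, -0.4, 0]],
    [[-0.004, 0, 0.008], [0, -0.4, 0]],
    [[-0.004, 0, 0.008], [0, -0.4, 0]],
    [[-0.004, 0, 0.008], [0, -0.4, 0]],
  ],
)

```text
time_s: 7.55
eef_pos: [0.5849, 0.1127, 0.0356]
eef_rot: [-0.0, 0.997, -0.077, 0.0]
wrist_force: [-0.1, -0.4, -1.4]
opening: 0.527
```

```bash
python3 - <<'E'
from h import *
print(telemetry.get_obs()['eef_pos'])
delta(st(-5,111,32),-8.8)
E
```

```text
[0.5848799  0.11271848 0.03557996]
t 7.55 shift [-0.0001, -0.0003, 0.0036] turn [-0.0, -0.01, -0.03] F [-0.1 -0.4 -1.4] open 0.527
```

Expected plate contact at TCP z ≈ 0.0315; feel down.

step_arm(
  plan=[
    [[0, 0, 0.001], [0, 0, 0]],
    [[0, 0, 0.002], [0, 0, 0]],
    [[0, 0, 0.003], [0, 0, 0]],
    [[0, 0, 0.003], [0, 0, 0]],
    [[0, 0, 0.003], [0, 0, 0]],
  ],
)

```text
time_s: 8.05
eef_pos: [0.5848, 0.1127, 0.0325]
eef_rot: [-0.0, 0.997, -0.077, -0.0]
wrist_force: [-0.1, 0.6, -1.1]
opening: 0.527
```

step_arm(
  plan=[
    [[0, 0, 0.0005], [0, 0, 0]],
    [[0, 0, 0.0005], [0, 0, 0]],
    [[0, 0, 0.0005], [0, 0, 0]],
  ],
)

```text
time_s: 8.35
eef_pos: [0.5848, 0.1127, 0.032]
eef_rot: [0.0, 0.997, -0.077, -0.0]
wrist_force: [-1.0, -0.5, -1.2]
opening: 0.528
```

step_arm(
  plan=[
    [[0, 0, 0.0005], [0, 0, 0]],
    [[0, 0, 0.0005], [0, 0, 0]],
    [[0, 0, 0.0005], [0, 0, 0]],
  ],
)

```text
time_s: 8.65
eef_pos: [0.5848, 0.1127, 0.0316]
eef_rot: [-0.0, 0.997, -0.077, 0.0]
wrist_force: [0.1, 0.7, -0.9]
opening: 0.524
```

step_arm(
  plan=[
    [[0, 0, 0.0005], [0, 0, 0]],
    [[0, 0, 0.0005], [0, 0, 0]],
    [[0, 0, 0.0005], [0, 0, 0]],
  ],
)

```text
time_s: 8.95
eef_pos: [0.5848, 0.1127, 0.0315]
eef_rot: [-0.0, 0.997, -0.077, -0.0]
wrist_force: [-2.9, -0.3, 5.5]
opening: 0.522
```

step_arm(
  plan=[
    [[0, 0, 0.0005], [0, 0, 0]],
    [[0, 0, 0.0005], [0, 0, 0]],
    [[0, 0, 0.0005], [0, 0, 0]],
  ],
)

```text
time_s: 9.25
eef_pos: [0.5849, 0.1127, 0.0315]
eef_rot: [0.0, 0.997, -0.077, -0.0]
wrist_force: [-4.1, 0.4, 9.6]
opening: 0.527
```

step_arm(
  plan=[
    [[0, 0, -0.0008], [0, 0, 0]],
    [[0.001, 0, -0.0008], [0, 0, 0]],
    [[0.002, 0, -0.0008], [0, 0, 0]],
    [[0.003, 0, -0.0008], [0, 0, 0]],
    [[0.003, 0, -0.0008], [0, 0, 0]],
  ],
)

```text
time_s: 9.75
eef_pos: [0.5874, 0.1125, 0.0315]
eef_rot: [-0.0, 0.997, -0.077, -0.001]
wrist_force: [-4.5, 0.8, 5.6]
opening: 0.521
```

step_arm(
  plan=[
    [[0.0005, 0, 0], [0, 0, 0]],
    [[0.001, 0, 0], [0, 0, 0]],
    [[0.001, 0, 0], [0, 0, 0]],
  ],
)

```text
time_s: 10.05
eef_pos: [0.5882, 0.1124, 0.0315]
eef_rot: [-0.0, 0.997, -0.077, -0.001]
wrist_force: [-4.9, 0.6, 7.0]
opening: 0.526
```

step_arm(
  plan=[
    [[0.0005, 0, 0], [0, 0, 0]],
    [[0.0005, 0, 0], [0, 0, 0]],
  ],
)

```text
time_s: 10.25
eef_pos: [0.5886, 0.1123, 0.0315]
eef_rot: [-0.0, 0.997, -0.077, -0.001]
wrist_force: [-4.8, 1.4, 7.3]
opening: 0.526
```

step_arm(
  plan=[
    [[0, 0, -0.0004], [0, 0, 0]],
    [[0.0005, 0, -0.0004], [0, 0, 0]],
    [[0.0005, 0, -0.0004], [0, 0, 0]],
  ],
)

```text
time_s: 10.55
eef_pos: [0.5893, 0.1121, 0.0315]
eef_rot: [-0.0, 0.997, -0.077, -0.001]
wrist_force: [-3.6, 2.4, 2.9]
opening: 0.523
```

step_arm(
  plan=[
    [[0.0005, 0, 0], [0, 0, 0]],
    [[0.0005, 0, 0], [0, 0, 0]],
    [[0.0005, 0, 0], [0, 0, 0]],
  ],
)

```text
time_s: 10.85
eef_pos: [0.5894, 0.1121, 0.0315]
eef_rot: [-0.0, 0.997, -0.077, -0.001]
wrist_force: [-5.6, 1.8, 4.5]
opening: 0.528
```

step_arm(
  plan=[
    [[0.0005, 0, 0], [0, 0, 0]],
    [[0.0005, 0, 0], [0, 0, 0]],
    [[0.0005, 0, 0], [0, 0, 0]],
  ],
)

```text
time_s: 11.15
eef_pos: [0.5894, 0.1121, 0.0316]
eef_rot: [-0.0, 0.997, -0.077, -0.001]
wrist_force: [-7.1, 1.2, 7.0]
opening: 0.525
```

step_arm(
  plan=[
    [[-0.0005, 0, -0.0004], [0, 0, 0]],
    [[-0.0005, 0.0015, -0.0004], [0, 0, 0]],
    [[-0.0005, 0.003, -0.0004], [0, 0, 0]],
    [[-0.0005, 0.004, -0.0004], [0, 0, 0]],
    [[-0.0005, 0.004, -0.0004], [0, 0, 0]],
  ],
)

```text
time_s: 11.65
eef_pos: [0.5888, 0.1086, 0.0316]
eef_rot: [-0.0, 0.997, -0.077, -0.001]
wrist_force: [-3.5, 4.0, 0.7]
opening: 0.524
```

step_arm(
  plan=[
    [[0, 0.0005, 0], [0, 0, 0]],
    [[0, 0.001, 0], [0, 0, 0]],
    [[0, 0.001, 0], [0, 0, 0]],
  ],
)

```text
time_s: 11.95
eef_pos: [0.5887, 0.1077, 0.0316]
eef_rot: [-0.001, 0.997, -0.077, -0.001]
wrist_force: [-4.8, 4.7, 0.7]
opening: 0.529
```

step_arm(
  plan=[
    [[0, 0.0005, 0], [0, 0, 0]],
    [[0, 0.0005, 0], [0, 0, 0]],
    [[0, 0.0005, 0], [0, 0, 0]],
  ],
)

```text
time_s: 12.25
eef_pos: [0.5886, 0.1072, 0.0316]
eef_rot: [-0.001, 0.997, -0.077, -0.001]
wrist_force: [-3.2, 4.6, 1.5]
opening: 0.526
```

step_arm(
  plan=[
    [[0, 0.0005, 0], [0, 0, 0]],
    [[0, 0.0005, 0], [0, 0, 0]],
    [[0, 0.0005, 0], [0, 0, 0]],
  ],
)

```text
time_s: 12.55
eef_pos: [0.5885, 0.1068, 0.0316]
eef_rot: [-0.001, 0.997, -0.077, -0.001]
wrist_force: [-4.6, 3.3, 0.3]
opening: 0.524
```

step_arm(
  plan=[
    [[0, 0.0005, 0], [0, 0, 0]],
    [[0, 0.0005, 0], [0, 0, 0]],
    [[0, 0.0005, 0], [0, 0, 0]],
  ],
)

```text
time_s: 12.85
eef_pos: [0.5885, 0.1063, 0.0316]
eef_rot: [-0.001, 0.997, -0.077, -0.001]
wrist_force: [-3.4, 4.8, 0.5]
opening: 0.526
```

step_arm(
  plan=[
    [[0, 0.0005, 0], [0, 0, 0]],
    [[0, 0.0005, 0], [0, 0, 0]],
    [[0, 0.0005, 0], [0, 0, 0]],
  ],
)

```text
time_s: 13.15
eef_pos: [0.5884, 0.1058, 0.0316]
eef_rot: [-0.001, 0.997, -0.077, -0.001]
wrist_force: [-3.2, 5.6, 0.8]
opening: 0.527
```

step_arm(
  plan=[
    [[0, 0.0005, 0], [0, 0, 0]],
    [[0, 0.0005, 0], [0, 0, 0]],
    [[0, 0.0005, 0], [0, 0, 0]],
  ],
)

```text
time_s: 13.45
eef_pos: [0.5883, 0.1055, 0.0316]
eef_rot: [-0.001, 0.997, -0.077, -0.001]
wrist_force: [-4.0, 5.9, 0.2]
opening: 0.524
```

step_arm(
  plan=[
    [[0, 0.0005, 0], [0, 0, 0]],
    [[0, 0.0005, 0], [0, 0, 0]],
    [[0, 0.0005, 0], [0, 0, 0]],
  ],
)

```text
time_s: 13.75
eef_pos: [0.5883, 0.1055, 0.0316]
eef_rot: [-0.001, 0.997, -0.077, -0.001]
wrist_force: [-3.4, 8.0, 0.2]
opening: 0.527
```

```bash
python3 - <<'E'
from h import *
print(telemetry.get_obs()['torque'])
delta(st(0,105,31.5),-8.8)
E
```

```text
[1.20043518 0.54810826 0.12296753]
t 13.75 shift [0.0004, -0.001, 0.0001] turn [-0.11, 0.08, -0.01] F [-3.4  8.   0.2] open 0.527
```

step_arm(
  plan=[
    [[0, -0.0004, 0], [0, 0, 0]],
    [[0, -0.0004, 0], [0, 0, 0]],
  ],
)

```text
time_s: 13.95
eef_pos: [0.5883, 0.1055, 0.0316]
eef_rot: [-0.001, 0.997, -0.077, -0.001]
wrist_force: [-3.9, 5.2, 0.3]
opening: 0.532
```

step_arm(
  plan=[
    [[0, 0, 0], [0, 0, 0]],
    [[0, 0, 0], [0, 0, 0]],
    [[0, 0, 0], [0, 0, 0]],
    [[0, 0, 0], [0, 0, 0]],
  ],
  fingers=68,
)

```text
time_s: 14.35
eef_pos: [0.5896, 0.104, 0.0324]
eef_rot: [0.0, 0.997, -0.077, 0.001]
wrist_force: [-1.3, 0.1, -0.5]
opening: 0.675
```

step_arm(
  plan=[
    [[0, 0, -0.01], [0, 0, 0]],
    [[0, 0, -0.03], [0, 0, 0]],
    [[0, 0, -0.06], [0, 0, 0]],
    [[0, 0, -0.09], [0, 0, 0]],
    [[0, 0, -0.12], [0, 0, 0]],
  ],
)

```text
time_s: 14.85
eef_pos: [0.5892, 0.1043, 0.1542]
eef_rot: [0.0, 0.997, -0.077, 0.0]
wrist_force: [0.0, -1.1, -0.9]
opening: 0.68
```

step_arm(
  plan=[
    [[0, -0.045, 0], [0, 0, 0]],
    [[0, -0.09, 0], [0, 0, 0]],
    [[0, -0.09, 0], [0, 0, 0]],
  ],
  fingers=0,
)

```text
time_s: 15.15
eef_pos: [0.6034, 0.1979, 0.1538]
eef_rot: [-0.001, 0.997, -0.075, 0.001]
wrist_force: [-0.6, 0.6, -0.2]
opening: 0.172
```

```bash
python3 - <<'E'
from h import *
print(telemetry.get_obs()['eef_pos'])
for n in("top","scene"):
    im=viewer.camera(n); c=proj(n,st(0,90,30))[0].astype(int); print(c)
    cv2.imwrite(f"pics/{n}5.png",im[:,:,::-1])
    cv2.imwrite(f"pics/{n}5c.png",cv2.resize(im[c[1]-30:c[1]+30,c[0]-40:c[0]+40,::-1],None,fx=10,fy=10,interpolation=cv2.INTER_CUBIC))
    for t in ("top",):
        pts=[st(x,y,46) for x,y in((-23,73),(23,73),(23,137),(-23,137),(0,82),(0,128))]
        print(n,((proj(n,pts)-c+[40,30])*10).round().tolist())
E
```

```text
[0.6034033  0.19793618 0.15384785]
[291 204]
top [[454.0, 398.0], [484.0, 217.0], [230.0, 177.0], [199.0, 357.0], [433.0, 301.0], [250.0, 272.0]]
[343 234]
scene [[319.0, 213.0], [368.0, 358.0], [605.0, 304.0], [551.0, 162.0], [376.0, 277.0], [545.0, 239.0]]
```

View pics/scene5c.png

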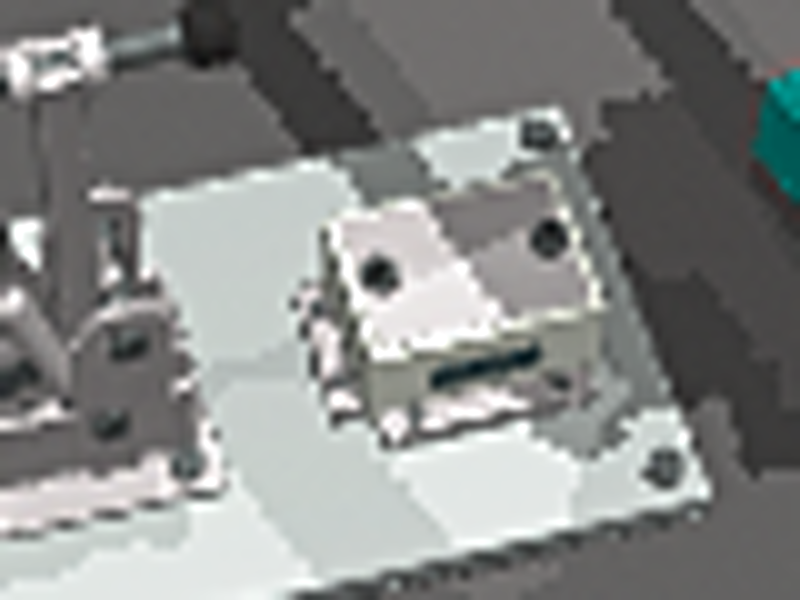

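View pics/top5c.png

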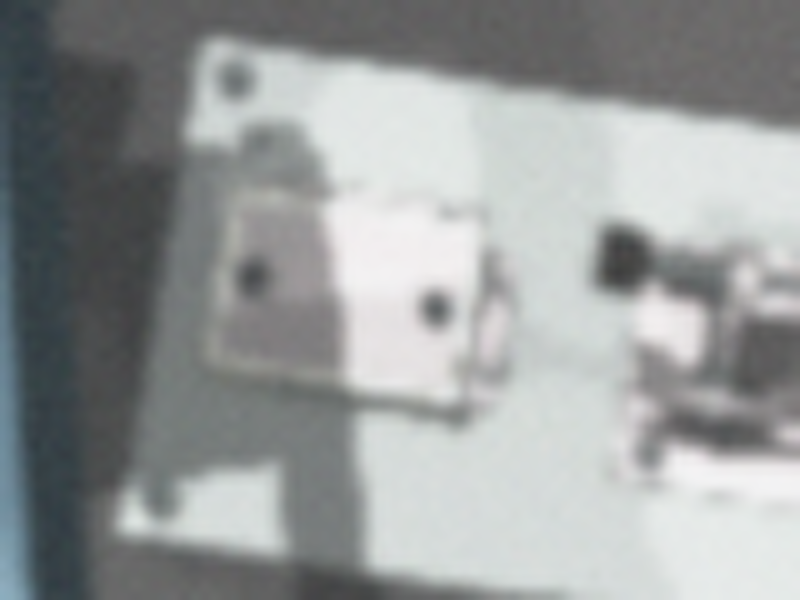

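step_arm(
  plan=[
    [[0, 0, -0.03], [0, 0, 0]],
    [[0, 0, -0.07], [0, 0, 0]],
    [[0, 0, -0.11], [0, 0, 0]],
    [[0, 0.02, -0.13], [0, 0, 0]],
    [[0, 0.06, -0.13], [0, 0, 0]],
  ],
)

```text
time_s: 15.75
eef_pos: [0.5955, 0.1339, 0.2872]
eef_rot: [-0.001, 0.997, -0.076, 0.004]
wrist_force: [0.4, -1.0, -0.4]
opening: 0.001
```

step_arm(
  plan=[
    [[0, 0.04, 0], [0, 0, 0]],
    [[0, 0.08, 0], [0, 0, 0]],
    [[0, 0.12, 0], [0, 0, 0]],
    [[0, 0.15, 0], [0, 0, 0]],
    [[0, 0.16, 0], [0, 0, 0]],
  ],
)

```text
time_s: 16.25
eef_pos: [0.5681, -0.0282, 0.2824]
eef_rot: [0.001, 0.997, -0.079, -0.0]
wrist_force: [0.6, 0.4, 0.2]
opening: -0.002
```

step_arm(
  plan=[
    [[0, 0, 0], [0, 0, 0]],
    [[0, 0, 0], [0, 0, 0]],
    [[0, 0, 0], [0, 0, 0]],
    [[0, 0, 0], [0, 0, 0]],
  ],
)

```text
time_s: 16.65
eef_pos: [0.5692, -0.0229, 0.2821]
eef_rot: [-0.0, 0.997, -0.076, -0.0]
wrist_force: [0.6, 0.8, 0.5]
opening: 0.001
```

```bash
python3 - <<'E'
from h import *
print(telemetry.get_obs()['eef_pos'],ctrl.tip_reach if 'ctrl' in globals() else '')
delta(st(0,-27,194),-8.8)
from bench import ctrl; print(ctrl.tip_reach)
for n in("scene",):
    im=viewer.camera(n); c=proj(n,st(0,-20,190))[0].astype(int); print(c)
    cv2.imwrite(f"pics/{n}6c.png",cv2.resize(im[c[1]-60:c[1]+60,c[0]-80:c[0]+80,::-1],None,fx=5,fy=5,interpolation=cv2.INTER_CUBIC))
    o=telemetry.get_obs(); tip=o['eef_pos']-[0,0,.008]; print(((proj(n,[tip])-c+[80,60])*5).round())
    print(((proj(n,[st(0,-61.5,200),st(0,-49,168),st(0,42,170)])-c+[80,60])*5).round())
E
```

```text
[ 0.56918026 -0.02292275  0.28209301] 
t 16.65 shift [-0.0003, 0.0012, 0.0881] turn [-0.01, 0.01, 0.06] F [0.6 0.8 0.5] open 0.001
0.008
[299 206]
[[379. 188.]]
[[310. 310.]
 [343. 346.]
 [535. 303.]]
```

View pics/scene6c.png

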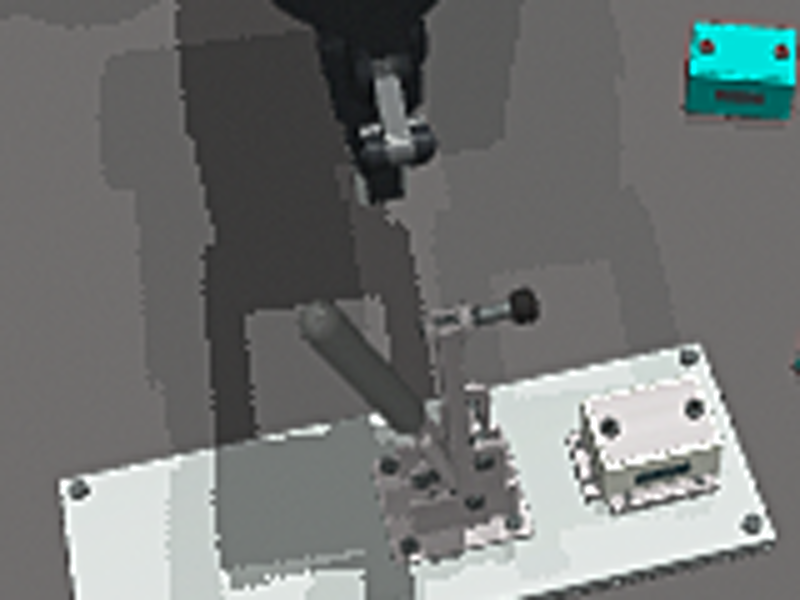

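step_arm(
  plan=[
    [[0, 0.001, 0.03], [0, 0, 0]],
    [[0, 0.001, 0.055], [0, 0, 0]],
    [[0, 0.001, 0.075], [0, 0, 0]],
    [[0, 0.001, 0.086], [0, 0, 0]],
    [[0, 0.001, 0.086], [0, 0, 0]],
  ],
)

```text
time_s: 17.2
eef_pos: [0.568, -0.0243, 0.1944]
eef_rot: [-0.0, 0.997, -0.077, -0.002]
wrist_force: [0.2, 1.0, 0.5]
opening: -0.0
```

step_arm(
  plan=[
    [[0, 0, 0], [0, 0, 0]],
    [[0, 0, 0], [0, 0, 0]],
    [[0, 0, 0], [0, 0, 0]],
  ],
)

```text
time_s: 17.5
eef_pos: [0.5697, -0.0252, 0.1975]
eef_rot: [0.0, 0.997, -0.077, 0.001]
wrist_force: [0.7, -0.0, 0.4]
opening: 0.002
```

```bash
python3 - <<'E'
from h import *
delta(st(0,-27,194),-8.8)
for n in("scene",):
    im=viewer.camera(n); c=proj(n,st(0,-20,190))[0].astype(int)
    cv2.imwrite(f"pics/{n}7c.png",cv2.resize(im[c[1]-30:c[1]+30,c[0]-40:c[0]+40,::-1],None,fx=10,fy=10,interpolation=cv2.INTER_CUBIC))
E
```

```text
t 17.5 shift [-0.0012, -0.001, 0.0035] turn [0.01, -0.13, -0.03] F [ 0.7 -0.   0.4] open 0.002
```

View pics/scene7c.png

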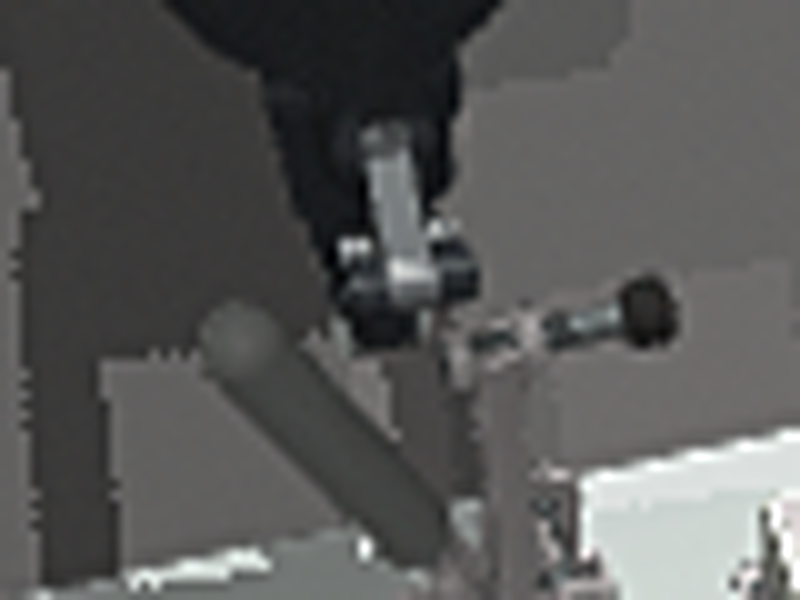

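step_arm(
  plan=[
    [[0, 0, 0.002], [0, 0, 0]],
    [[0, 0, 0.004], [0, 0, 0]],
    [[0, 0.002, 0.004], [0, 0, 0]],
    [[0, 0.004, 0.004], [0, 0, 0]],
    [[0, 0.004, 0.004], [0, 0, 0]],
  ],
)

```text
time_s: 18.05
eef_pos: [0.5683, -0.0294, 0.1922]
eef_rot: [0.0, 0.997, -0.077, -0.0]
wrist_force: [0.9, 1.3, 0.9]
opening: -0.001
```

```bash
python3 - <<'E'
from h import *
delta(st(0,-33,192),-8.8)
E
```

```text
t 18.05 shift [-0.0005, 0.0007, 0.0002] turn [0.0, 0.0, -0.06] F [0.9 1.3 0.9] open -0.001
```

step_arm(
  plan=[
    [[0, 0.002, 0.0005], [0, 0, 0]],
    [[0, 0.004, 0.001], [0, 0, 0]],
    [[0, 0.006, 0.0015], [0, 0, 0]],
    [[0, 0.008, 0.002], [0, 0, 0]],
    [[0, 0.01, 0.003], [0, 0, 0]],
  ],
)

```text
time_s: 18.55
eef_pos: [0.5668, -0.0391, 0.1892]
eef_rot: [0.0, 0.997, -0.077, 0.0]
wrist_force: [-0.2, -0.9, -0.3]
opening: 0.006
```

step_arm(
  plan=[
    [[0, 0.002, 0.0005], [0, 0, 0]],
    [[0, 0.004, 0.001], [0, 0, 0]],
    [[0, 0.006, 0.002], [0, 0, 0]],
    [[0, 0.008, 0.0025], [0, 0, 0]],
    [[0, 0.01, 0.003], [0, 0, 0]],
  ],
)

```text
time_s: 19.05
eef_pos: [0.5652, -0.049, 0.1861]
eef_rot: [-0.0, 0.997, -0.077, 0.0]
wrist_force: [0.5, 0.7, 0.2]
opening: 0.0
```

```bash
python3 - <<'E'
from h import *
delta(st(0,-53,186),-8.8)
for n in("scene",):
    im=viewer.camera(n); c=proj(n,st(0,-20,150))[0].astype(int)
    cv2.imwrite(f"pics/{n}8c.png",cv2.resize(im[c[1]-45:c[1]+45,c[0]-60:c[0]+60,::-1],None,fx=6,fy=6,interpolation=cv2.INTER_CUBIC))
E
```

```text
t 19.05 shift [-0.0004, 0.0009, 0.0001] turn [-0.0, 0.0, -0.03] F [0.5 0.7 0.2] open 0.0
```

View pics/scene8c.png

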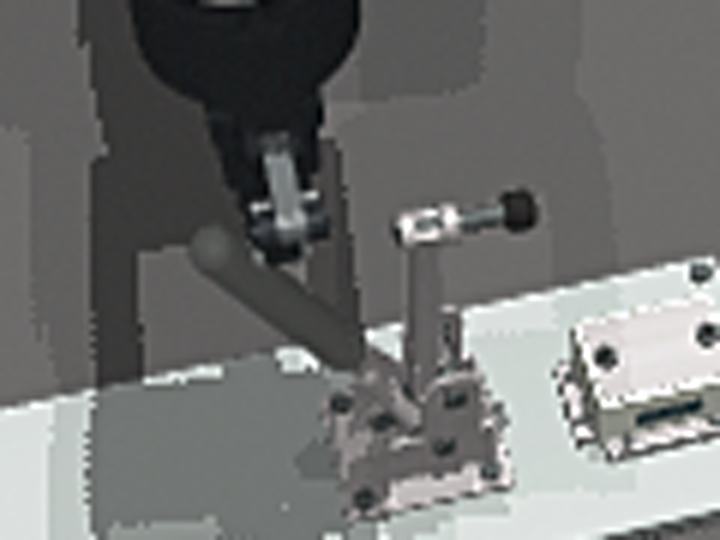

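step_arm(
  plan=[
    [[0, 0.003, 0.001], [0, 0, 0]],
    [[0, 0.006, 0.002], [0, 0, 0]],
    [[0, 0.01, 0.003], [0, 0, 0]],
    [[0, 0.014, 0.004], [0, 0, 0]],
    [[0, 0.018, 0.006], [0, 0, 0]],
  ],
)

```text
time_s: 19.6
eef_pos: [0.5625, -0.067, 0.1802]
eef_rot: [0.0, 0.997, -0.077, 0.0]
wrist_force: [-0.2, 1.1, 2.5]
opening: -0.002
```

step_arm(
  plan=[
    [[0, 0.003, 0.001], [0, 0, 0]],
    [[0, 0.006, 0.002], [0, 0, 0]],
    [[0, 0.009, 0.003], [0, 0, 0]],
    [[0, 0.012, 0.004], [0, 0, 0]],
    [[0, 0.015, 0.004], [0, 0, 0]],
  ],
)

```text
time_s: 20.1
eef_pos: [0.5601, -0.0814, 0.1759]
eef_rot: [-0.0, 0.997, -0.077, -0.0]
wrist_force: [-0.5, 2.2, -0.4]
opening: -0.0
```

```bash
python3 - <<'E'
from h import *
delta(st(0,-100,172),-8.8)
for n in("scene",):
    im=viewer.camera(n); c=proj(n,st(0,-20,150))[0].astype(int)
    cv2.imwrite(f"pics/{n}9c.png",cv2.resize(im[c[1]-45:c[1]+45,c[0]-60:c[0]+60,::-1],None,fx=6,fy=6,interpolation=cv2.INTER_CUBIC))
E
```

```text
t 20.1 shift [-0.0003, 0.015, 0.0039] turn [-0.02, 0.01, -0.03] F [-0.5  2.2 -0.4] open -0.0
```

View pics/scene9c.png

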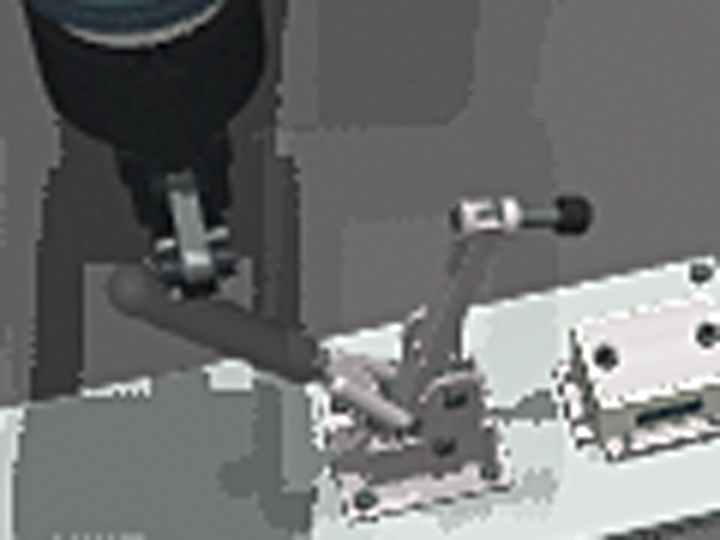

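step_arm(
  plan=[
    [[0, 0.003, 0.001], [0, 0, 0]],
    [[0, 0.006, 0.002], [0, 0, 0]],
    [[0, 0.009, 0.0025], [0, 0, 0]],
    [[0, 0.012, 0.003], [0, 0, 0]],
    [[0, 0.015, 0.004], [0, 0, 0]],
  ],
)

```text
time_s: 20.65
eef_pos: [0.5579, -0.0963, 0.1721]
eef_rot: [-0.0, 0.997, -0.077, 0.0]
wrist_force: [0.8, 4.4, 2.4]
opening: 0.002
```

step_arm(
  plan=[
    [[0, 0.003, 0.001], [0, 0, 0]],
    [[0, 0.006, 0.0015], [0, 0, 0]],
    [[0, 0.009, 0.002], [0, 0, 0]],
    [[0, 0.012, 0.0025], [0, 0, 0]],
    [[0, 0.015, 0.003], [0, 0, 0]],
  ],
)

```text
time_s: 21.15
eef_pos: [0.5556, -0.1109, 0.1693]
eef_rot: [-0.0, 0.997, -0.077, 0.0]
wrist_force: [0.2, 6.7, 4.3]
opening: -0.004
```

```bash
python3 - <<'E'
from h import *
delta(st(0,-127,167.5),-8.8)
for n in("scene",):
    im=viewer.camera(n); c=proj(n,st(0,-20,150))[0].astype(int)
    cv2.imwrite(f"pics/{n}10c.png",cv2.resize(im[c[1]-45:c[1]+45,c[0]-60:c[0]+60,::-1],None,fx=6,fy=6,interpolation=cv2.INTER_CUBIC))
E
```

```text
t 21.15 shift [-0.0004, 0.0122, 0.0018] turn [-0.04, -0.01, -0.03] F [0.2 6.7 4.3] open -0.004
```

View pics/scene10c.png

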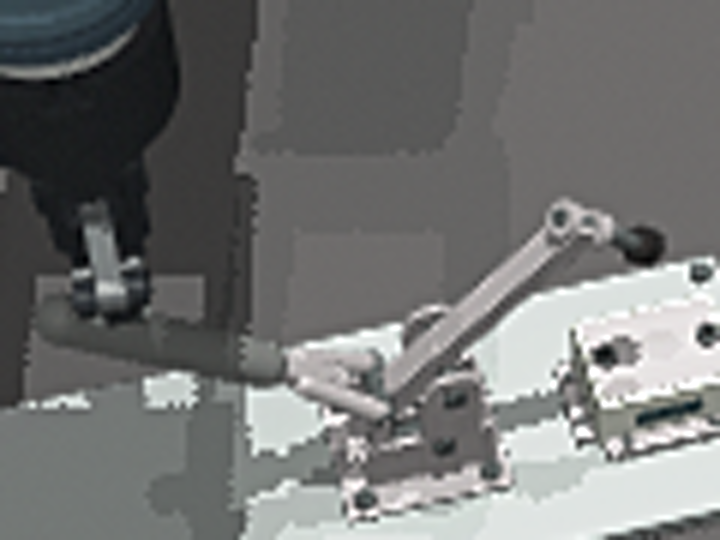

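step_arm(
  plan=[
    [[0, 0.003, 0.001], [0, 0, 0]],
    [[0, 0.006, 0.001], [0, 0, 0]],
    [[0, 0.009, 0.0015], [0, 0, 0]],
    [[0, 0.011, 0.002], [0, 0, 0]],
    [[0, 0.012, 0.004], [0, 0, 0]],
  ],
)

```text
time_s: 21.7
eef_pos: [0.554, -0.1231, 0.1664]
eef_rot: [0.0, 0.997, -0.077, 0.0]
wrist_force: [-6.4, 4.3, 17.6]
opening: -0.001
```

step_arm(
  plan=[
    [[0, 0.001, 0.0025], [0, 0, 0]],
    [[0, 0.002, 0.005], [0, 0, 0]],
    [[0, 0.0025, 0.008], [0, 0, 0]],
    [[0, 0.003, 0.01], [0, 0, 0]],
  ],
)

```text
time_s: 22.1
eef_pos: [0.5544, -0.1278, 0.1566]
eef_rot: [0.002, 0.997, -0.077, 0.002]
wrist_force: [0.3, -0.2, 4.4]
opening: 0.001
```

```bash
python3 - <<'E'
from h import *
delta(st(0,-134.6,141),-8.8)
for n in("scene",):
    im=viewer.camera(n); c=proj(n,st(0,-20,150))[0].astype(int)
    cv2.imwrite(f"pics/{n}11c.png",cv2.resize(im[c[1]-45:c[1]+45,c[0]-60:c[0]+60,::-1],None,fx=6,fy=6,interpolation=cv2.INTER_CUBIC))
E
```

```text
t 22.1 shift [-0.0018, 0.0029, 0.0156] turn [0.18, -0.2, -0.04] F [ 0.3 -0.2  4.4] open 0.001
```

View pics/scene11c.png

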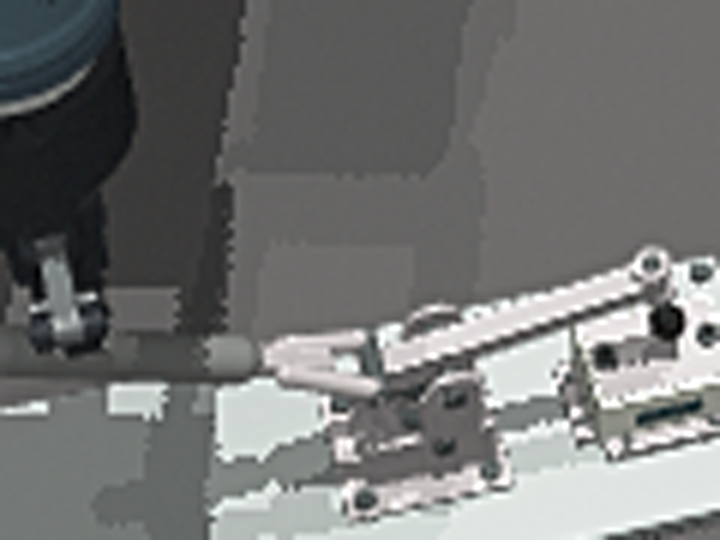

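step_arm(
  plan=[
    [[0, 0.001, 0.002], [0, 0, 0]],
    [[0, 0.0015, 0.004], [0, 0, 0]],
    [[0, 0.002, 0.006], [0, 0, 0]],
    [[0, 0.002, 0.008], [0, 0, 0]],
  ],
)

```text
time_s: 22.55
eef_pos: [0.5524, -0.1278, 0.1463]
eef_rot: [-0.0, 0.997, -0.077, -0.001]
wrist_force: [-0.0, 0.0, -0.6]
opening: -0.0
```

step_arm(
  plan=[
    [[0, 0.0005, 0.002], [0, 0, 0]],
    [[0, 0.001, 0.004], [0, 0, 0]],
    [[0, 0.001, 0.006], [0, 0, 0]],
  ],
)

```text
time_s: 22.85
eef_pos: [0.5525, -0.1291, 0.1415]
eef_rot: [0.0, 0.997, -0.077, -0.0]
wrist_force: [-4.6, -0.8, 10.0]
opening: -0.0
```

step_arm(
  plan=[
    [[0, 0.0005, 0.002], [0, 0, 0]],
    [[0, 0.001, 0.004], [0, 0, 0]],
  ],
)

```text
time_s: 23.05
eef_pos: [0.5524, -0.1303, 0.1383]
eef_rot: [0.001, 0.997, -0.077, -0.0]
wrist_force: [-7.3, -0.6, 13.5]
opening: 0.001
```

```bash
python3 - <<'E'
from h import *
delta(st(0,-139,111),-8.8)
for n in("scene",):
    im=viewer.camera(n); c=proj(n,st(0,0,120))[0].astype(int)
    cv2.imwrite(f"pics/{n}12c.png",cv2.resize(im[c[1]-45:c[1]+45,c[0]-60:c[0]+60,::-1],None,fx=6,fy=6,interpolation=cv2.INTER_CUBIC))
E
```

```text
t 23.05 shift [-0.0001, 0.0045, 0.0273] turn [0.07, 0.04, -0.02] F [-7.3 -0.6 13.5] open 0.001
```

View pics/scene12c.png

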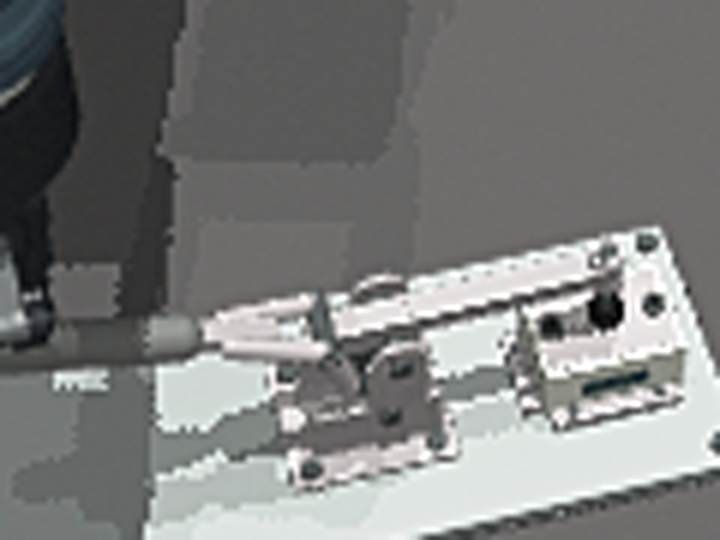

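step_arm(
  plan=[
    [[-0.0005, 0.0003, 0.0015], [0, 0, 0]],
    [[-0.001, 0.0006, 0.003], [0, 0, 0]],
    [[-0.001, 0.0006, 0.004], [0, 0, 0]],
  ],
)

```text
time_s: 23.4
eef_pos: [0.552, -0.1313, 0.1349]
eef_rot: [0.001, 0.997, -0.077, 0.001]
wrist_force: [-4.9, -2.3, 12.0]
opening: 0.0
```

step_arm(
  plan=[
    [[-0.0003, 0.0003, 0.0015], [0, 0, 0]],
    [[-0.0005, 0.0006, 0.003], [0, 0, 0]],
    [[-0.0005, 0.0006, 0.004], [0, 0, 0]],
  ],
)

```text
time_s: 23.7
eef_pos: [0.5518, -0.1324, 0.1309]
eef_rot: [0.002, 0.997, -0.077, 0.001]
wrist_force: [-3.7, -4.8, 9.9]
opening: 0.003
```

step_arm(
  plan=[
    [[0, 0.0003, 0.0015], [0, 0, 0]],
    [[0, 0.0006, 0.003], [0, 0, 0]],
    [[0, 0.0006, 0.004], [0, 0, 0]],
  ],
)

```text
time_s: 24.0
eef_pos: [0.5517, -0.1326, 0.1262]
eef_rot: [0.001, 0.997, -0.077, 0.001]
wrist_force: [-0.0, -2.4, 3.5]
opening: 0.0
```

step_arm(
  plan=[
    [[0, 0.0003, 0.0015], [0, 0, 0]],
    [[0, 0.0006, 0.003], [0, 0, 0]],
    [[0, 0.0006, 0.005], [0, 0, 0]],
  ],
)

```text
time_s: 24.3
eef_pos: [0.5503, -0.1315, 0.1194]
eef_rot: [-0.0, 0.997, -0.077, -0.001]
wrist_force: [0.5, -0.6, -0.1]
opening: -0.003
```

step_arm(
  plan=[
    [[0, 0.0003, 0.0015], [0, 0, 0]],
    [[0, 0.0006, 0.003], [0, 0, 0]],
    [[0, 0.0006, 0.005], [0, 0, 0]],
  ],
)

```text
time_s: 24.6
eef_pos: [0.5506, -0.1325, 0.1148]
eef_rot: [-0.0, 0.997, -0.077, -0.0]
wrist_force: [-0.2, -1.0, -0.3]
opening: 0.001
```

```bash
python3 - <<'E'
from h import *
delta(st(0,-139,111),-8.8)
for n in("scene",):
    im=viewer.camera(n); c=proj(n,st(0,-40,110))[0].astype(int)
    cv2.imwrite(f"pics/{n}13c.png",cv2.resize(im[c[1]-60:c[1]+60,c[0]-80:c[0]+80,::-1],None,fx=5,fy=5,interpolation=cv2.INTER_CUBIC))
    print(((proj(n,[st(0,-149,92),st(0,-184,94),st(0,-149,102)])-c+[80,60])*5).round())
E
```

```text
t 24.6 shift [0.0013, 0.0021, 0.0038] turn [-0.01, 0.02, -0.03] F [-0.2 -1.  -0.3] open 0.001
[[183. 369.]
 [110. 383.]
 [180. 358.]]
```

View pics/scene13c.png

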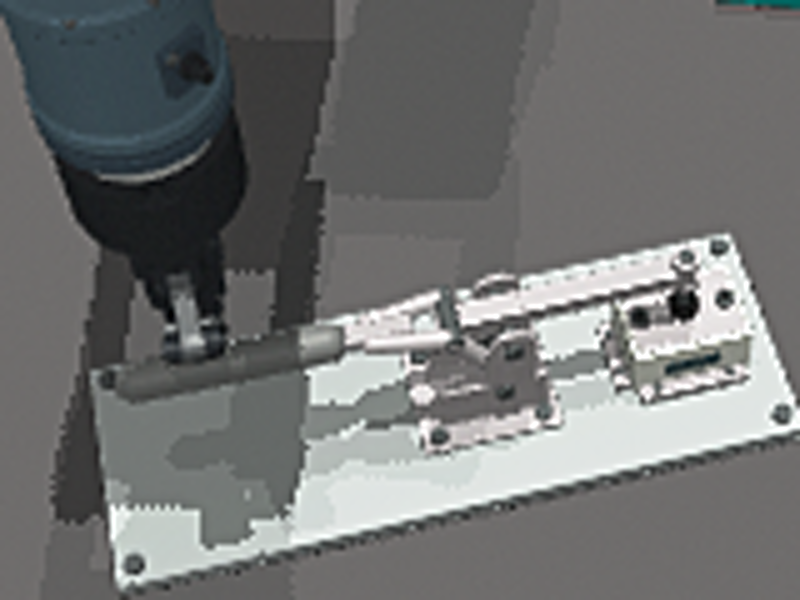

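step_arm(
  plan=[
    [[0, 0.0005, 0.0015], [0, 0, 0]],
    [[0, 0.001, 0.003], [0, 0, 0]],
    [[0, 0.001, 0.003], [0, 0, 0]],
  ],
)

```text
time_s: 24.95
eef_pos: [0.5504, -0.1336, 0.1119]
eef_rot: [-0.0, 0.997, -0.077, -0.0]
wrist_force: [1.0, -0.7, 0.3]
opening: -0.001
```

step_arm(
  plan=[
    [[0, 0, 0.0005], [0, 0, 0]],
    [[0, 0, 0.001], [0, 0, 0]],
    [[0, 0, 0.001], [0, 0, 0]],
  ],
)

```text
time_s: 25.25
eef_pos: [0.5506, -0.1336, 0.1111]
eef_rot: [-0.0, 0.997, -0.077, -0.0]
wrist_force: [-0.0, 0.6, 0.3]
opening: -0.003
```

step_arm(
  plan=[
    [[0, 0, 0.0005], [0, 0, 0]],
    [[0, 0, 0.001], [0, 0, 0]],
    [[0, 0, 0.001], [0, 0, 0]],
  ],
)

```text
time_s: 25.55
eef_pos: [0.5505, -0.1335, 0.11]
eef_rot: [-0.0, 0.997, -0.077, -0.0]
wrist_force: [0.6, -0.3, 0.4]
opening: -0.002
```

step_arm(
  plan=[
    [[0, 0, 0.0005], [0, 0, 0]],
    [[0, 0, 0.001], [0, 0, 0]],
    [[0, 0, 0.001], [0, 0, 0]],
  ],
)

```text
time_s: 25.85
eef_pos: [0.5505, -0.1335, 0.1091]
eef_rot: [-0.0, 0.997, -0.077, -0.0]
wrist_force: [0.5, 0.1, -0.6]
opening: -0.003
```

step_arm(
  plan=[
    [[0, 0, 0.0005], [0, 0, 0]],
    [[0, 0, 0.001], [0, 0, 0]],
    [[0, 0, 0.001], [0, 0, 0]],
  ],
)

```text
time_s: 26.15
eef_pos: [0.5506, -0.1336, 0.1085]
eef_rot: [0.0, 0.997, -0.077, 0.0]
wrist_force: [-1.8, 0.8, 4.8]
opening: -0.004
```

step_arm(
  plan=[
    [[0, 0, -0.01], [0, 0, 0]],
    [[0, 0, -0.04], [0, 0, 0]],
    [[0, 0.03, -0.08], [0, 0, 0]],
    [[0, 0.07, -0.11], [0, 0, 0]],
    [[0, 0.11, -0.14], [0, 0, 0]],
  ],
)

```text
time_s: 26.65
eef_pos: [0.5337, -0.243, 0.2505]
eef_rot: [0.0, 0.997, -0.076, 0.001]
wrist_force: [1.8, -0.3, 0.4]
opening: 0.003
```

step_arm(
  plan=[
    [[-0.04, 0.03, 0], [0, 0, 0]],
    [[-0.08, 0.06, 0], [0, 0, 0]],
    [[-0.11, 0.09, 0], [0, 0, 0]],
    [[-0.11, 0.09, 0], [0, 0, 0]],
    [[-0.11, 0.09, 0], [0, 0, 0]],
  ],
)

```text
time_s: 27.15
eef_pos: [0.4107, -0.315, 0.2488]
eef_rot: [0.0, 0.997, -0.078, 0.001]
wrist_force: [0.8, 0.2, 1.0]
opening: 0.0
```

```bash
python3 - <<'E'
from h import *
print(telemetry.get_obs()['eef_pos'],telemetry.get_obs()['wrist_force'])
for n in("top","scene"):
    im=viewer.camera(n); c=proj(n,st(0,0,60))[0].astype(int)
    cv2.imwrite(f"pics/{n}14c.png",cv2.resize(im[c[1]-60:c[1]+60,c[0]-80:c[0]+80,::-1],None,fx=5,fy=5,interpolation=cv2.INTER_CUBIC))
    print(n,((proj(n,[st(0,-184,94),st(0,105,46),st(0,128,49),st(0,82,49)])-c+[80,60])*5).round())
E
```

```text
[ 0.41066532 -0.31503594  0.24881542] [0.75557903 0.19771515 0.95436896]
top [[784. 353.]
 [191. 273.]
 [145. 265.]
 [236. 280.]]
scene [[ 30. 348.]
 [600. 274.]
 [643. 262.]
 [558. 280.]]
```

View pics/scene14c.png

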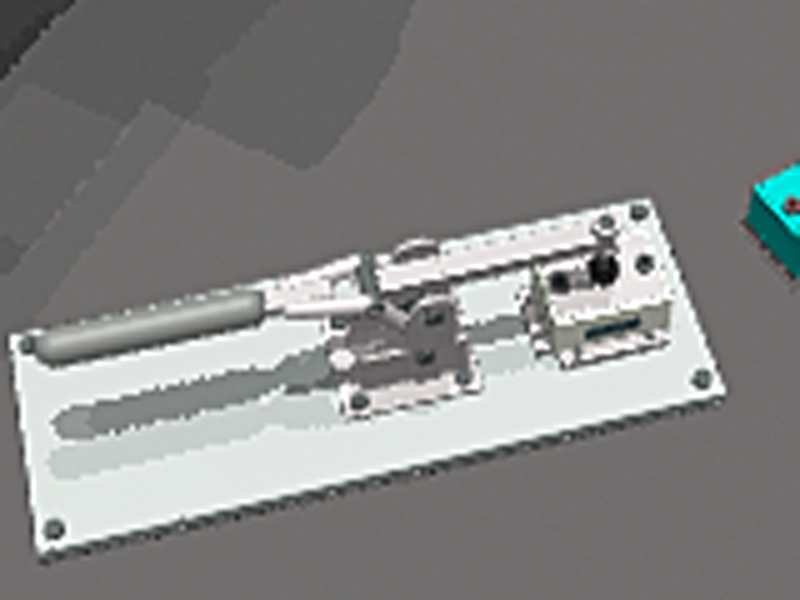

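View pics/top14c.png

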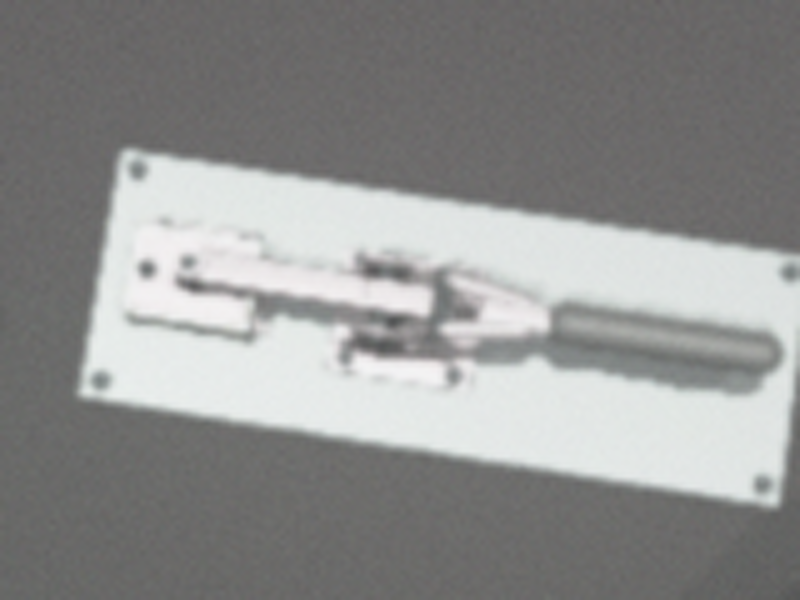

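The handle end (scene crop about 38,350; predicted 30,348) and the tip on the cell (about 602,275; predicted 600,274) match the locked pose. The port at (145,268) in the top crop matches the home pose to within about 0.6 px.

```bash
python3 -c "
from bench import ticket; print(ticket.hand_in())"
```

```text
the job is handed in; nothing more can be done
None
```

The flow cell is in the nest and the toggle clamp is locked on it. I handed the job in at about 27 s of the 72 s allowed.

- **Placing the cell:** I lowered the white cell onto the plate by feel, pressing down with up to about 10 N. I then slid it until it stopped against the side stop (about 7 N) and the rear stop (about 8 N), eased off and released it.
- **Locking the clamp:** I pushed the handle over with the closed fingers. There was one brief peak of about 19 N mid-swing. The push then rose to about 15 N as the tip met the cell and fell to nothing past dead centre. A last touch of about 5 N found the handle firm at the expected locked height.
- **Last checks:** In both cameras the handle end, rubber tip and visible port lie within about 1–2 pixels of the locked and home poses, and the robot is clear of everything. I did not re-measure the gap to the stops after locking. Pixel resolution there is only about 1–2 mm, so seating rests on the contact forces I felt. I never moved or deliberately touched the bystanders or look-alikes, but I did not check their positions again at the end.

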